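# Stack a craft tray on its mate and bolt it

## Robot

A 6-joint arm with a two-finger parallel gripper is mounted at the origin on the work surface. World frame = base frame: x ahead of the robot, y to its left, z up, the work surface at z = 0. Lengths are in m, angles in rad, forces in N, time in s.
With the tool pointing down it reaches from about 0.35 to 0.975 m from the base axis. Payload 4.9 kg.
Tool frame: the origin (TCP) lies on the centre line of the jaws, within the pads' length; the fingertips stand 8 mm ahead of it and the grasp point (between the pads) lies 11 mm behind it; z points along the fingers, y is the direction in which the jaws open and shut (so a half turn about z gives the same grasp; the last joint's range is limited). The gripper opens to 85 mm and grips with 20 to 120 N. Pads are 22 mm wide; open, the fingers measure 114 mm over their backs; the gripper's body (76 mm by 85 mm) begins 54 mm behind the grasp point. The pads swing forward as they close: fully open they stand 13 mm farther back than shut.
Start: joints at [-0.119, 0.053, 1.613, -0, 1.476, -0.119], TCP at [0.625, 0, 0.239] pointing down, gripper open.
Joint ranges: [-3.01, 3.01], [-1.01, 2.22], [0.06, 2.58], [-1.02, 4.17], [0.09, 2.62], [-3.14, 3.14]. Speed limits (rad/s): [2.57, 2.57, 3.14, 3.14, 3.14, 3.14].

## Interface

Orientations are given as a rotation vector (axis times angle).
In Python, from station import get_obs, get_image, calibration, finish_job gives the robot as it stands. The module is installed in compiled form; this text tells all that it offers.
- The arm moves only by the shell command python3 -m jog 'ROWS' [FORCE]. ROWS is JSON, a list of rows, each a list of 7 numbers: the shift along the tool's x, y, z in cm, then the turn, a rotation vector about the tool's x, y, z in rad, then the closure in counts, from 0 (fully open) to 255 (shut). In form: [[dx, dy, dz, ax, ay, az, jaw], ...]. A call has 1 to 8 rows; each row is the pose to reach, as a shift and turn from the pose measured when the call began, along the tool's axes at that moment; what a row does not reach only later rows make up. A row lasts 1/12 s, in which the tool goes at most 41.7 mm and 7.16 degrees, less where a joint would pass 70% of its speed; a pose out of reach is approached as far as the arm can. A call with a gripper value outside its range is refused whole. The fingers move at their own pace and stop on an object; FORCE is the grip in N (left out, the last holds). Time passes only in rows, so rows that repeat a pose let the fingers close. It gives the time, the measured TCP pose, the force and the opening at its end, in the units of the state.
- get_obs(): the state, without advancing time (a new reading comes with each control period).
- get_image(name): name is "scene" or "side" or "wrist"; returns the picture (480x640x3 uint8, red, green, blue); there is no depth.
- calibration(name): a dict with "vfov" (degrees; the focal length in pixels is half the picture's height over the tangent of half this angle, whatever the lens; pixels are square), "cx", "cy" (the principal point, pixels), "R" (3x3) and "t" (3): a world point X has camera coordinates R X + t. Camera axes: x right, y down, z forward; pixel columns grow to the right and rows downward; lengths in m; the calibration is good to about 2 mm. A picture is of the moment at which its call begins: read the wrist's pose just before it. calibration takes no time and is no camera call; for the wrist camera it gives the pose at the moment of the call.
- finish_job(): hands the job in, once; it reports no verdict.
The state is a dict: "t": time; "q": joint angles; "dq": joint speeds; "effort": joint torques, N m; "tool_pos": TCP position; "tool_rot": TCP orientation; "contact_force": force on the tool from outside, world axes, zero at the start; "wrist_torque": the same for the moment, N m; "opening": finger opening in m.
Only numpy, scipy, OpenCV 4.12 (cv2) and the standard library are available. Lean on these libraries where they do the work, as an engineer would, in place of code of your own. Each camera call takes 0.05 s, during which the arm holds its last target. There are 200 camera calls.

## Task

Pick up the loose yellow craft tray by its handle and stack it on the lower tray that stands on the plywood board, with its ledge on the bolt's side, so that all four corner lugs drop fully into the sockets; feel for the place gently, without banging or pressing hard on the lower tray. Then slide the steel bolt fully home over the ledge and let go, leaving the other things on the table where they are.

Things in the scene. Friction and masses are not known exactly. Their poses are not given: they have to be found in the camera images.
- tray_grip (a point): Middle of the loose upper tray's carrying handle: a square bar along y over the tray's middle, 16 mm wide (x), 20 mm tall, 110 mm clear between its end posts. This point, the bar's centre, is 84 mm above the feet of the lugs, 75 mm above the tray's flat underside; 20 mm of air lies between wall tops and the bar's underside. x points to the ledge side, y along the handle, z up.
- tray: The loose upper craft tray, yellow plastic, 0.38 to 0.75 kg, 130 mm (x) by 180 mm (y), walls 45 mm, markers and tape inside. Under its corners, at x = +-50, y = +-75 mm, are four round lugs, 12 mm diameter, 9 mm long, 1 mm chamfer; it starts standing on them. Origin: midway between the lugs' feet, under the handle's centre.
- tray_ledge (a point): Outer edge of the small ledge that juts 14 mm out of the upper tray's +x long side, at that side's middle, level with the underside (24 mm wide, 6 mm thick). 79 mm in the tray's +x from the handle's middle and 72 mm below the handle's centre. Same axes as the tray.
- base: Fixed plywood board, 180 x 230 x 10 mm, under the lower tray. Origin: centre of its underside, on the table. The lower tray (yellow, 130 mm in x, 180 mm in y, pencils inside) stands square on it, axes parallel, but NOT exactly in the middle: up to 9 mm off either way in x and in y, different each time and not reported. It is heavy and stays put.
- rim_nominal (a point): Point of the board (not of the lower tray) 65 mm above the board's middle, at the height of the lower tray's rim; the lower tray's true centre is up to 9 mm off it in x and y. Sockets: round holes 14.6 mm wide, 12 mm deep, 1 mm chamfer, at x = +-50, y = +-75 mm from the true centre. Seated, the handle's centre is 75 mm above the rim; 84 mm if the lugs still ride on it.
- lip_nominal (a point): Point of the board, 66 mm in x from its middle: where the +x lip's inner face would be without the offset. Lips rise 20 mm above the rim outside two sides only: +x (two pieces, 38 to 88 mm either side of the middle; ledge and bolt meet in the gap) and +y (90 mm long). Their inner faces clear the seated upper tray's walls by 1 mm. The -x and -y sides are open.
- bolt (a joint): Steel bolt on the lower tray's +x side, slides straight along the board's -x, towards the tray: 0 = open as at the start, 0.016 m = fully home, its blade over the upper tray's ledge (2 mm above it; it strikes the ledge if the tray is not fully down). Slides against about 1.5 N, stays where left. Pushed by its upright thumb tab, 30 mm wide (y), 10 mm thick, 78 to 110 mm above the table.
- tab_nominal (a point): Point of the board, 123 mm in x from its middle, 94 mm above the table: where the outer face of the open bolt's thumb tab would be if the lower tray were in the middle. Truly it is 123 mm from the lower tray's centre, 44 mm beyond the seated tray's ledge edge, at the middle of that side. Beyond it only the bracket, to 128 mm, its side cheeks 79 mm high.
- punch: Bystander: black and steel desk hole punch, 110 x 60 x 60 mm, standing loose. Origin under its centre.
- bottle: Bystander: green glass bottle, 72 mm diameter, 250 mm tall, loose. Origin under its centre.
- tumbler: Bystander: white cup without handle, 68 mm diameter, 85 mm tall, loose. Origin under its centre.
- tin: Bystander: round steel tin, 100 mm diameter, 45 mm tall, loose. Origin under its centre.
There are look-alikes about, which are no part of the job. Leave any red look-alike of the tray alone.

How it is judged:
By the outcome, as a careful person would: the job done as asked, in the order asked, and still so for the second after the job is handed in, with the robot touching nothing.
It also fails if it takes over 61 s, if anything falls off the work surface, if the arm or the gripper's body presses on something with over 40 N, if the wrist force passes 120 N, or if a joint passes its speed limit or range.

## Working session

There is one attempt and no reset: what is moved stays moved. The work goes in short steps, Python scripts to look and compute and a shell command to move; the robot and the scene stay as the last step left them, time stands still between calls to the robot, and variables do not carry over. Pictures are saved under pics/ and viewed, about 8 in all and at most 12, crops included, and the job is handed in when it is done.

```bash
mkdir -p pics; cat > h.py <<'E'
import numpy as np, cv2
from station import *
def save(n,f,crop=None,s=1):
    im=get_image(n)[:,:,::-1]
    cv2.imwrite('pics/full_'+f+'.png',im)
    if crop: im=im[crop[1]:crop[3],crop[0]:crop[2]]
    if s!=1: im=cv2.resize(im,None,fx=s,fy=s,interpolation=cv2.INTER_CUBIC)
    cv2.imwrite('pics/'+f+'.png',im)
def ray(c,u,v):
    f=240/np.tan(np.radians(c['vfov'])/2)
    R=np.array(c['R']);t=np.array(c['t'])
    return -R.T@t, R.T@np.array([(u-c['cx'])/f,(v-c['cy'])/f,1])
def onz(c,u,v,z):
    o,d=ray(c,u,v); return o+d*(z-o[2])/d[2]
def proj(c,X):
    f=240/np.tan(np.radians(c['vfov'])/2)
    p=np.array(c['R'])@np.array(X)+np.array(c['t'])
    return p[:2]/p[2]*f+[c['cx'],c['cy']]
E
python3 - <<'E'
from h import *
import pickle
o=get_obs();print(o['t'],o['tool_pos'],o['tool_rot'],o['contact_force'],o['opening'])
for n in('scene','side','wrist'):
    c=calibration(n);print(n,c['vfov'],c['cx'],c['cy'],np.round(-np.array(c['R']).T@c['t'],3),np.round(c['R'],2).tolist())
    save(n,n+'0')
E
```

```text
0.0 [6.24409064e-01 7.29469339e-05 2.38088725e-01] [-2.22030776e+00 -2.22031731e+00  1.92398541e-03] [-0.27220041 -0.29897814  0.09081132] 0.08566573334562591
scene 45.24682574656602 324.2020906171373 232.9395353209206 [0.99  0.5   1.236] [[-0.74, 0.68, 0.01], [0.57, 0.63, -0.52], [-0.36, -0.38, -0.85]]
side 53.29022873055866 324.0301126109704 244.19664978316027 [ 0.392 -0.673  0.771] [[0.99, -0.14, 0.01], [-0.09, -0.69, -0.72], [0.11, 0.71, -0.7]]
wrist 58.6985180804777 322.9727525799013 242.27892873478655 [0.624 0.068 0.373] [[1.0, 0.0, -0.0], [0.0, -0.96, 0.27], [-0.0, -0.27, -0.96]]
```

View pics/scene0.png

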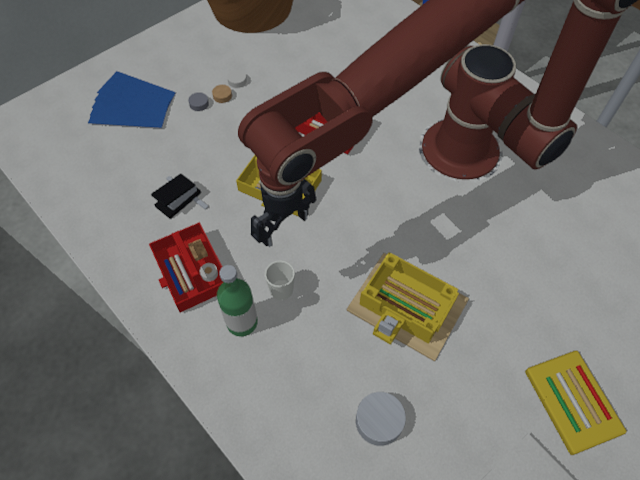

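View pics/side0.png

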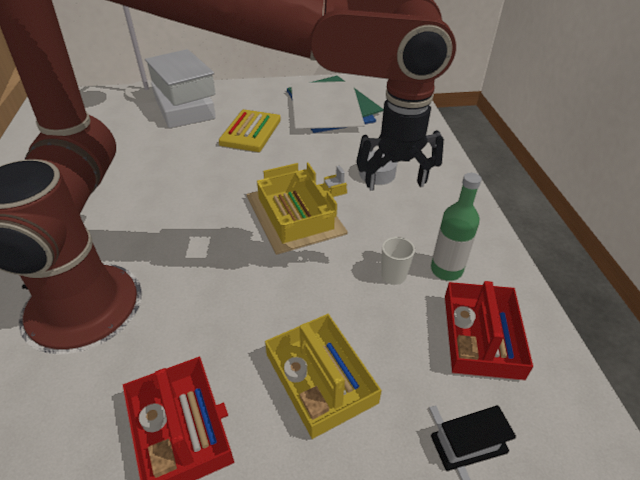

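The loose yellow tray is in the side view at about (322,375), and the lower tray is at (297,200), with its bolt at (337,180). Next I'll enlarge both for corner picks.

```bash
python3 - <<'E'
from h import *
a=cv2.imread('pics/side0.png');b=cv2.imread('pics/scene0.png')
r=lambda im,x,y,w,h,s:cv2.resize(im[y:y+h,x:x+w],None,fx=s,fy=s,interpolation=cv2.INTER_CUBIC)
A=r(a,255,305,133,135,3);B=r(a,240,155,133,100,3);C=r(b,340,245,133,115,3);D=r(b,230,140,133,85,3)
top=np.hstack([A[:300+105],np.vstack([B,np.zeros((105,399,3),np.uint8)])])
cv2.imwrite('pics/z1.png',top)
C=r(b,340,245,133,115,5);cv2.imwrite('pics/z2.png',C)
E
```

```text
(no output)
```

View pics/z1.png

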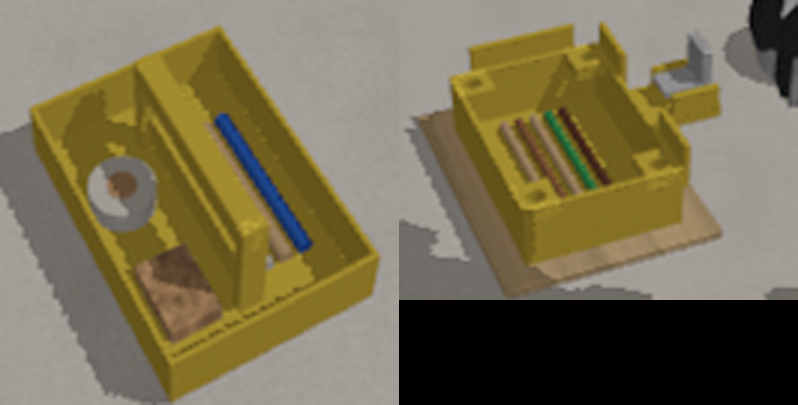

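View pics/z2.png

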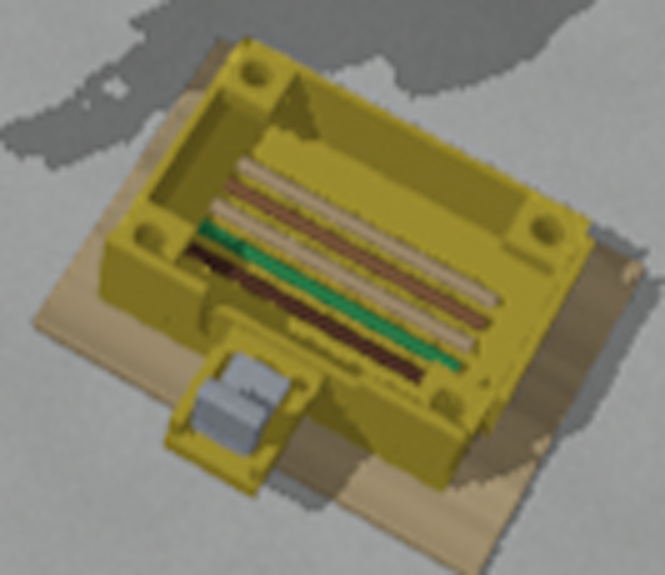

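Sockets in the scene view (z2 crop): (257,72), (150,236), (548,229) and (447,402). The loose tray's rim corners in z1 are (33,108), (220,28), (378,260) and (172,370), and its handle bar top runs from (150,60) to (253,230). No ledge shows on its left side.

```bash
python3 - <<'E'
from h import *
c=calibration('scene');s=calibration('side')
print('sockets scene')
P=np.array([onz(c,340+u/5,245+v/5,.065)[:2] for u,v in[(257,72),(150,236),(548,229),(447,402)]])
print(P.round(4),P.mean(0).round(4))
Q=np.array([onz(s,240+(u-399)/3,155+v/3,.065)[:2] for u,v in[(475,84),(583,63),(537,192),(652,163)]])
print('side',Q.round(4),Q.mean(0).round(4))
x=(P[1]-P[0]+P[3]-P[2])/2;y=(P[0]-P[2]+P[1]-P[3])/2
print(np.linalg.norm(x),np.linalg.norm(y),'yaw x',np.degrees(np.arctan2(x[1],x[0])),'yaw of long',np.degrees(np.arctan2(y[1],y[0])))
T=np.array([onz(s,255+u/3,305+v/3,.054)[:2] for u,v in[(33,108),(220,28),(378,260),(172,370)]])
print('tray',T.round(4),T.mean(0).round(4), [np.linalg.norm(T[i]-T[i-1]).round(4) for i in range(4)])
H=np.array([onz(s,255+u/3,305+v/3,.094)[:2] for u,v in[(150,60),(253,230)]]);print('handle',H.round(4),H.mean(0).round(4))
d=T[3]-T[0]+T[2]-T[1];print('long dir',np.degrees(np.arctan2(d[1],d[0])))
# where ledges would project
cen=T.mean(0);u=d/np.linalg.norm(d);n=np.array([-u[1],u[0]])
for sg in(1,-1):
  p=cen+n*sg*.079;print('ledge',sg,p.round(3),proj(s,[*p,.012]),proj(c,[*p,.012]))
E
```

```text
sockets scene
[[0.4277 0.1376]
 [0.5241 0.1638]
 [0.3886 0.2819]
 [0.4845 0.3073]] [0.4562 0.2226]
side [[0.3912 0.2747]
 [0.4812 0.2927]
 [0.4301 0.1359]
 [0.5199 0.1586]] [0.4556 0.2155]
0.09954807998309104 0.14923496068084025 yaw x 15.012714043901138 yaw of long -74.70209583208769
tray [[ 0.3682 -0.1753]
 [ 0.4868 -0.1311]
 [ 0.5493 -0.2983]
 [ 0.4304 -0.3446]] [ 0.4587 -0.2373] [np.float64(0.1804), np.float64(0.1265), np.float64(0.1786), np.float64(0.1276)]
handle [[ 0.4381 -0.1789]
 [ 0.4795 -0.2939]] [ 0.4588 -0.2364]
long dir -69.66493280125115
ledge 1 [ 0.533 -0.21 ] [359.06609303 360.23176665] [263.15889185 205.46370366]
ledge -1 [ 0.385 -0.265] [280.12122171 397.78503972] [292.83886461 162.46261295]
```

View pics/wrist0.png

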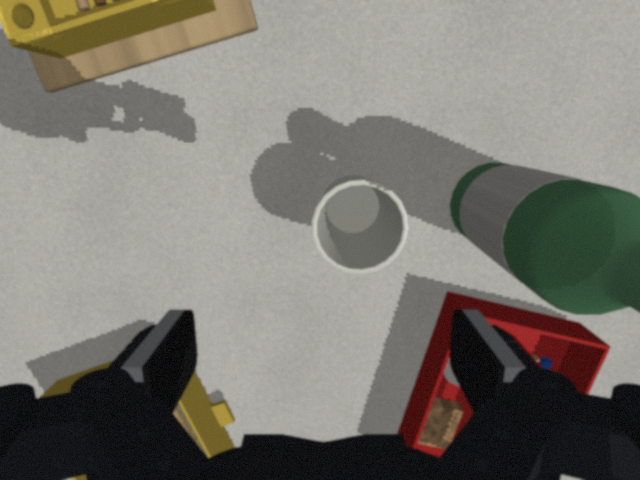

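The wrist view shows the yellow tray's ledge at (222,412), so it is on the tray's +x (far) side. The tray's yaw is about 20.3° and the base's about 15.0°. I'll approach above the handle.

```bash
python3 -m jog '[[-4,-3,0,0,0,-0.12,0],[-8,-6,1,0,0,-0.24,0],[-12,-9,2,0,0,-0.354,0],[-16,-12,3,0,0,-0.354,0],[-20,-15,5,0,0,-0.354,0],[-23.7,-16.5,6,0,0,-0.354,0],[-23.7,-16.5,6,0,0,-0.354,0],[-23.7,-16.5,6,0,0,-0.354,0]]' 60
python3 - <<'E'
from h import *
o=get_obs();print(o['t'],o['tool_pos'],o['tool_rot'],o['contact_force'])
save('wrist','w1')
c=calibration('wrist')
for h in(.055,-.055):
  t=np.radians(20.3);print(proj(c,[.4588-h*np.sin(t),-.237+h*np.cos(t),.094]))
E
```

```text
t: 0.82
tool_pos: [0.4555, -0.2402, 0.1758]
tool_rot: [-1.8, -2.568, 0.005]
contact_force: [-1.5, 0.5, -0.1]
opening: 0.0853
0.8167 [ 0.45548404 -0.2401767   0.17579611] [-1.79961172 -2.56837912  0.00471218] [-1.48120748  0.46976816 -0.10577543]
[330.08873491 149.16545726]
[330.31656646 347.68141556]
```

View pics/w1.png

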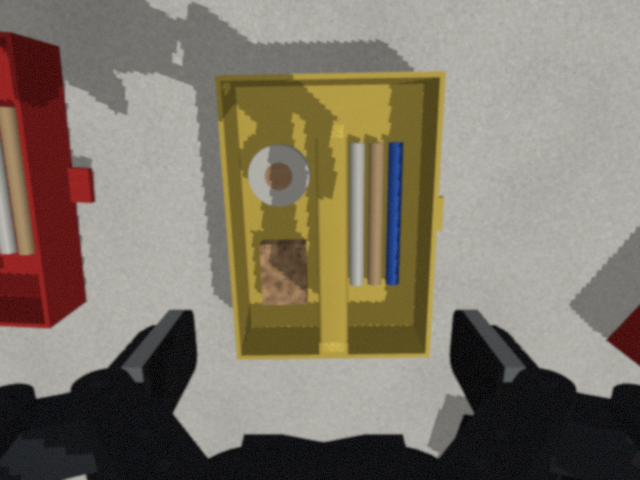

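The loose tray is nearly aligned in the wrist image. Its rim corners are (219,77), (444,74), (428,356) and (239,357), the bar's centre column is about 332, and the ledge is at (439,213) on the right.

```bash
cat >> h.py <<'E'
from scipy.spatial.transform import Rotation as Ro
def delta(target,yaw):
    """tool-frame shift (cm) and turn to put TCP at target with jaw(y) axis at yaw rad"""
    o=get_obs();R=Ro.from_rotvec(o['tool_rot'])
    y=np.array([np.cos(yaw),np.sin(yaw),0]);z=np.array([0,0,-1.]);x=np.cross(y,z)
    T=Ro.from_matrix(np.c_[x,y,z])
    print('shift cm',(R.inv().apply(np.array(target)-o['tool_pos'])*100).round(2),'turn',(R.inv()*T).as_rotvec().round(3))
E
python3 - <<'E'
from h import *
c=calibration('wrist')
T=np.array([onz(c,u,v,.054)[:2] for u,v in[(219,77),(444,74),(428,356),(239,357)]])
d=T[3]-T[0]+T[2]-T[1];e=T[1]-T[0]+T[2]-T[3]
m=T.mean(0);a=np.arctan2(d[1],d[0])+np.pi/2;print(m.round(4),np.degrees(a),np.degrees(np.arctan2(e[1],e[0])),np.linalg.norm(d)/2,np.linalg.norm(e)/2)
print('bar',[onz(c,u,v,.094)[:2].round(4) for u,v in[(332,130),(333,349)]])
a=np.radians(20.3)
delta([.459,-.237,.073],a)
delta([*m,.073],a)
E
```

```text
[ 0.4589 -0.2319] 20.729009814590544 20.565661935676673 0.17755901069588453 0.12723285533953685
bar [array([ 0.4374, -0.1764]), array([ 0.4796, -0.2888])]
shift cm [ 0.08  0.33 10.34] turn [-0.004 -0.003 -0.006]
shift cm [ 0.56  0.5  10.35] turn [-0.004 -0.003 -0.006]
```

```bash
python3 -m jog '[[0.3,0.4,2,0,0,-0.01,0],[0.3,0.4,5,0,0,-0.01,0],[0.3,0.4,8,0,0,-0.01,0],[0.3,0.4,9.5,0,0,-0.01,0],[0.3,0.4,10.3,0,0,-0.01,0],[0.3,0.4,10.3,0,0,-0.01,0],[0.3,0.4,10.3,0,0,-0.01,0]]' 60; python3 -m jog '[[0,0,0,0,0,0,140],[0,0,0,0,0,0,255],[0,0,0,0,0,0,255],[0,0,0,0,0,0,255],[0,0,0,0,0,0,255],[0,0,0,0,0,0,255],[0,0,0,0,0,0,255]]' 60
```

```text
t: 1.45
tool_pos: [0.4597, -0.2344, 0.0741]
tool_rot: [-1.786, -2.579, 0.002]
contact_force: [0.2, 0.6, 0.2]
opening: 0.0856
t: 2.03
tool_pos: [0.4593, -0.2349, 0.0745]
tool_rot: [-1.786, -2.579, 0.004]
contact_force: [-3.1, -1.3, 3.0]
opening: 0.0148
```

```bash
python3 -m jog '[[0,0,-1,0,0,0,255],[0,0,-3,0,0,0,255],[0,0,-6,0,0,0,255],[0,0,-9,0,0,0,255],[0,0,-12,0,0,0,255],[0,0,-15,0,0,0,255],[0,0,-15,0,0,0,255]]' 60
python3 - <<'E'
from h import *
o=get_obs();print(o['tool_pos'],o['contact_force'],o['wrist_torque'])
delta([.455,.215,.215],np.radians(15))
E
```

```text
t: 2.62
tool_pos: [0.4628, -0.2365, 0.2316]
tool_rot: [1.784, 2.577, -0.003]
contact_force: [1.4, -0.7, -3.0]
opening: 0.0147
[ 0.46279615 -0.23647128  0.23163485] [ 1.3562228  -0.65398676 -2.95561712] [-0.01087753 -0.14741739  0.02221728]
shift cm [42.54 15.16  1.4 ] turn [0.003 0.007 0.098]
```

```bash
python3 -m jog '[[2,0.7,0,0,0,0.02,255],[5,1.8,0,0,0,0.04,255],[8,2.8,0,0,0,0.06,255],[11,3.9,0,0,0,0.08,255],[14,5,0,0,0,0.09,255],[17,6.1,0,0,0,0.098,255],[20,7.1,0,0,0,0.098,255],[23,8.2,0,0,0,0.098,255]]' 60
python3 - <<'E'
from h import *
delta([.455,.215,.215],np.radians(15))
E
```

```text
t: 3.28
tool_pos: [0.457, 0.0095, 0.2275]
tool_rot: [1.911, 2.489, -0.005]
contact_force: [1.4, -0.9, -5.5]
opening: 0.0146
shift cm [19.91  5.12  1.16] turn [-0.     0.005 -0.   ]
```

```bash
python3 -m jog '[[3,0.8,0.2,0,0,0,255],[6,1.6,0.4,0,0,0,255],[9,2.3,0.6,0,0,0,255],[12,3.1,0.8,0,0,0,255],[15,3.9,1,0,0,0,255],[18,4.6,1.1,0,0,0,255],[19.9,5.1,1.2,0,0,0,255],[19.9,5.1,1.2,0,0,0,255]]' 60
python3 -m jog '[[0,0,0,0,0,0,255],[0,0,0,0,0,0,255]]' 60
python3 - <<'E'
from h import *
o=get_obs();print(o['t'],o['tool_pos'],o['contact_force'],o['wrist_torque'])
save('scene','s2');save('side','d2')
a=cv2.imread('pics/s2.png');b=cv2.imread('pics/d2.png')
r=lambda im,x,y,w,h,s:cv2.resize(im[y:y+h,x:x+w],None,fx=s,fy=s,interpolation=cv2.INTER_CUBIC)
cv2.imwrite('pics/z3.png',np.hstack([r(a,340,180,160,200,2.5),r(b,220,60,160,200,2.5)]))
E
```

```text
t: 3.95
tool_pos: [0.4528, 0.2179, 0.2116]
tool_rot: [-1.907, -2.496, 0.008]
contact_force: [-0.7, 0.1, -4.7]
opening: 0.0145
t: 4.12
tool_pos: [0.4514, 0.2176, 0.209]
tool_rot: [-1.905, -2.494, 0.013]
contact_force: [-0.2, -0.4, -6.1]
opening: 0.015
4.1167 [0.45138777 0.21763865 0.20904183] [-0.20732226 -0.3545301  -6.14425965] [0.0245652  0.06061662 0.01763336]
```

View pics/z3.png

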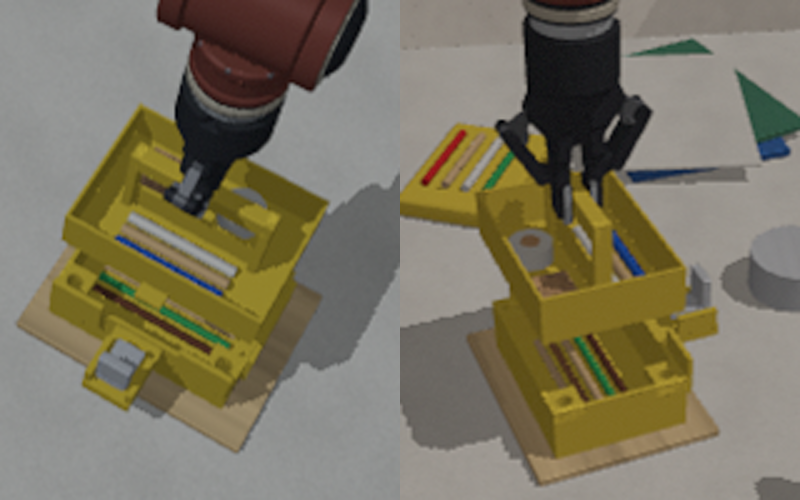

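In z3 the tray hangs level above the lower tray, slightly off centre. Its ledge side faces the bolt.

```bash
python3 - <<'E'
from h import *
c=calibration('scene');s=calibration('side')
z=.209-.0745+.054
A=np.array([onz(c,340+u/2.5,180+v/2.5,z)[:2] for u,v in[(142,106),(327,204),(262,320),(66,220)]])
B=np.array([onz(s,220+(u-400)/2.5,60+v/2.5,z)[:2] for u,v in[(480,192),(616,172),(684,268),(545,322)]])
for M in(A,B):
  print(M.round(4).tolist(),M.mean(0).round(4),[np.linalg.norm(M[i]-M[i-1]).round(3) for i in range(4)])
t=np.radians(15);ex=np.array([np.cos(t),np.sin(t)]);ey=np.array([-ex[1],ex[0]])
for n,M,b in(('scene',A,(.4562,.2226)),('side',B,(.4556,.2155))):
  d=np.array(b)-M.mean(0);print(n,'needed base-frame shift mm',(d@ex*1e3).round(1),(d@ey*1e3).round(1))
R=Ro.from_rotvec(get_obs()['tool_rot']).as_matrix();print(R.round(3).tolist(),'yaw y',np.degrees(np.arctan2(R[1,1],R[0,1])))
E
```

```text
[[0.4126, 0.1201], [0.3683, 0.2903], [0.4877, 0.3234], [0.5399, 0.1553]] [0.4521 0.2223] [np.float64(0.132), np.float64(0.176), np.float64(0.124), np.float64(0.176)]
[[0.3705, 0.2857], [0.4967, 0.3058], [0.536, 0.1465], [0.4153, 0.0869]] [0.4546 0.2062] [np.float64(0.204), np.float64(0.128), np.float64(0.164), np.float64(0.135)]
scene needed base-frame shift mm 4.0 -0.7
side needed base-frame shift mm 3.3 8.7
[[-0.262, 0.965, -0.005], [0.965, 0.262, -0.004], [-0.003, -0.006, -1.0]] yaw y 15.170201144810534
```

```bash
python3 -m jog '[[-0.2,-0.1,1,0,0,0,255],[-0.5,-0.2,2.5,0,0,0,255],[-0.5,-0.2,4,0,0,0,255],[-0.5,-0.2,5,0,0,0,255],[-0.5,-0.2,5.7,0,0,0,255],[-0.5,-0.2,5.7,0,0,0,255],[-0.5,-0.2,5.7,0,0,0,255],[-0.5,-0.2,5.7,0,0,0,255]]' 60
python3 -m jog '[[0,0,0,0,0,0,255],[0,0,0,0,0,0,255],[0,0,0,0,0,0,255]]'
python3 - <<'E'
from h import *
o=get_obs();print(o['t'],o['tool_pos'],o['contact_force'],o['wrist_torque'])
save('side','d3',(240,80,400,240),5)
save('scene','s3')
E
```

```text
t: 4.88
tool_pos: [0.452, 0.2115, 0.1542]
tool_rot: [-1.908, -2.494, 0.008]
contact_force: [1.2, 0.2, -5.2]
opening: 0.0153
t: 5.13
tool_pos: [0.4525, 0.2118, 0.1551]
tool_rot: [1.909, 2.495, -0.006]
contact_force: [-0.3, 0.2, -5.0]
opening: 0.0151
5.1333 [0.45250302 0.21176837 0.15511707] [-0.32917989  0.21727784 -5.0122516 ] [ 0.01092933  0.02119773 -0.01615025]
```

View pics/d3.png

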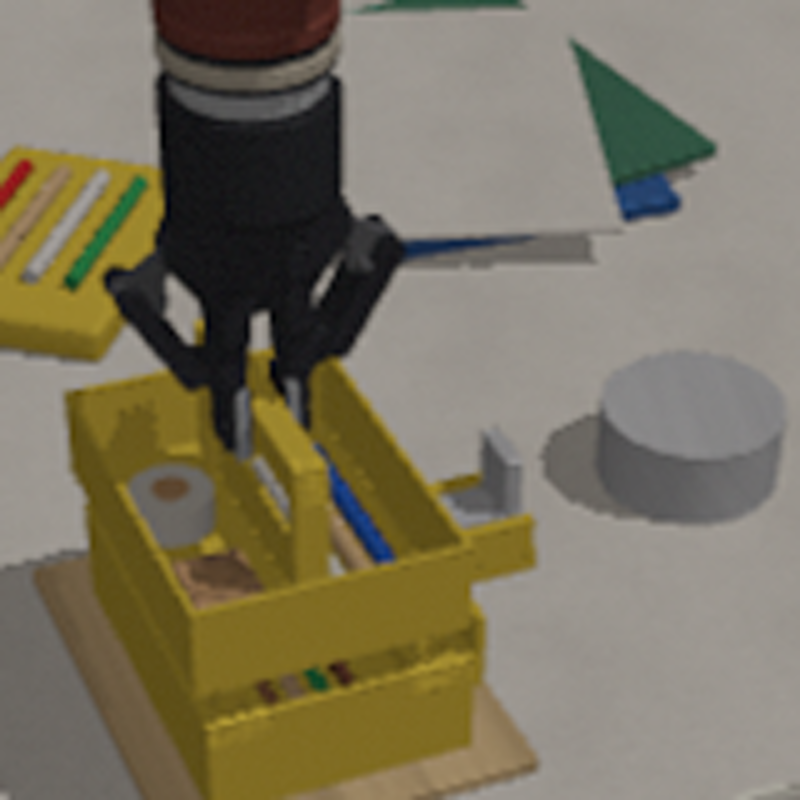

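```bash
python3 - <<'E'
from h import *
s=calibration('side')
f=lambda u,v,z:onz(s,240+u/5,80+v/5,z)[:2]
t=np.radians(15);ex=np.array([np.cos(t),np.sin(t)]);ey=np.array([-ex[1],ex[0]])
a=f(208,728,.065);b=f(195,692,.0895);b2=f(195,612,.1345)
for p in(b,b2):
  d=a-p;print('need',d@ex*1e3,d@ey*1e3)
for n,p,sx in(('low',a,1),('up',b,1),('uptop',b2,1)): print(n,'centre',p+ex*.065+ey*.09)
E
```

```text
need 5.444068074814388 2.092779305131739
need 3.5211143037198944 3.583719825803118
low centre [0.45815202 0.21884717]
up centre [0.45343511 0.21541667]
uptop centre [0.45567842 0.21447423]
```

```bash
python3 -m jog '[[-0.2,0,0,0,0,0,255],[-0.2,0,0.4,0,0,0,255],[-0.2,0,0.8,0,0,0,255],[-0.2,0,1.2,0,0,0,255],[-0.2,0,1.25,0,0,0,255],[-0.2,0,1.25,0,0,0,255],[-0.2,0,1.25,0,0,0,255],[-0.2,0,1.25,0,0,0,255]]'
for i in 1; do python3 -m jog '[[0,0.1,0,0,0,0,255],[0,0.2,0,0,0,0,255],[0,0.2,0,0,0,0,255],[0,0.2,0,0,0,0,255]]'; done
```

```text
t: 5.9
tool_pos: [0.4528, 0.2098, 0.1423]
tool_rot: [-1.909, -2.495, 0.007]
contact_force: [0.0, -0.2, -5.9]
opening: 0.0148
t: 6.23
tool_pos: [0.4549, 0.2103, 0.1425]
tool_rot: [-1.909, -2.495, 0.007]
contact_force: [0.3, 0.7, -5.8]
opening: 0.015
```

```bash
python3 -m jog '[[0,0.1,0,0,0,0,255],[0,0.1,0,0,0,0,255],[0,0.1,0,0,0,0,255]]'
python3 -m jog '[[0,0.1,0,0,0,0,255],[0,0.1,0,0,0,0,255],[0,0.1,0,0,0,0,255]]'
python3 -m jog '[[0,0.1,0,0,0,0,255],[0,0.1,0,0,0,0,255],[0,0.1,0,0,0,0,255]]'
```

```text
t: 6.48
tool_pos: [0.4559, 0.2106, 0.1425]
tool_rot: [-1.909, -2.495, 0.007]
contact_force: [-0.7, 0.8, -5.7]
opening: 0.0149
t: 6.73
tool_pos: [0.4569, 0.2109, 0.1425]
tool_rot: [-1.909, -2.495, 0.007]
contact_force: [-0.3, -0.4, -5.9]
opening: 0.0148
t: 6.98
tool_pos: [0.4579, 0.2112, 0.1425]
tool_rot: [-1.909, -2.495, 0.007]
contact_force: [-0.0, 0.5, -5.6]
opening: 0.015
```

```bash
for k in 1; do python3 -m jog '[[0,0.1,0,0,0,0,255],[0,0.1,0,0,0,0,255],[0,0.1,0,0,0,0,255]]'
python3 -m jog '[[0,0.1,0,0,0,0,255],[0,0.1,0,0,0,0,255],[0,0.1,0,0,0,0,255]]'
python3 -m jog '[[0,0.1,0,0,0,0,255],[0,0.1,0,0,0,0,255],[0,0.1,0,0,0,0,255]]'; done
```

```text
t: 7.23
tool_pos: [0.459, 0.2114, 0.1425]
tool_rot: [-1.909, -2.495, 0.007]
contact_force: [-1.2, 0.2, -5.1]
opening: 0.0147
t: 7.48
tool_pos: [0.46, 0.2117, 0.1425]
tool_rot: [-1.909, -2.495, 0.007]
contact_force: [-0.8, -0.6, -5.1]
opening: 0.0148
t: 7.73
tool_pos: [0.4603, 0.2117, 0.1424]
tool_rot: [-1.908, -2.494, 0.009]
contact_force: [-6.0, -2.0, -1.6]
opening: 0.0149
```

```bash
python3 -m jog '[[0,-0.15,0,0,0,0,255],[0,-0.15,0,0,0,0,255],[0,-0.15,0,0,0,0,255]]'
python3 -m jog '[[0.1,0,0,0,0,0,255],[0.2,0,0,0,0,0,255],[0.2,0,0,0,0,0,255],[0.2,0,0,0,0,0,255]]'
python3 -m jog '[[0.1,0,0,0,0,0,255],[0.2,0,0,0,0,0,255],[0.2,0,0,0,0,0,255],[0.2,0,0,0,0,0,255]]'
python3 -m jog '[[0.1,0,0,0,0,0,255],[0.1,0,0,0,0,0,255],[0.1,0,0,0,0,0,255]]'
```

```text
t: 7.98
tool_pos: [0.4592, 0.2115, 0.1425]
tool_rot: [-1.908, -2.495, 0.008]
contact_force: [-0.0, -0.1, -6.0]
opening: 0.015
t: 8.32
tool_pos: [0.4588, 0.2135, 0.1425]
tool_rot: [-1.908, -2.495, 0.007]
contact_force: [0.0, -0.5, -5.1]
opening: 0.0154
t: 8.65
tool_pos: [0.4582, 0.2155, 0.1425]
tool_rot: [-1.908, -2.495, 0.007]
contact_force: [0.3, 0.0, -4.7]
opening: 0.0149
t: 8.9
tool_pos: [0.4579, 0.2165, 0.1425]
tool_rot: [-1.908, -2.495, 0.007]
contact_force: [0.1, 0.1, -5.6]
opening: 0.0149
```

```bash
python3 -m jog '[[0.1,0,0,0,0,0,255],[0.1,0,0,0,0,0,255],[0.1,0,0,0,0,0,255]]'
python3 -m jog '[[0.1,0,0,0,0,0,255],[0.1,0,0,0,0,0,255],[0.1,0,0,0,0,0,255]]'
python3 -m jog '[[0.1,0,0,0,0,0,255],[0.1,0,0,0,0,0,255],[0.1,0,0,0,0,0,255]]'
```

```text
t: 9.15
tool_pos: [0.4576, 0.2175, 0.1424]
tool_rot: [-1.908, -2.495, 0.007]
contact_force: [0.1, -0.4, -5.3]
opening: 0.0147
t: 9.4
tool_pos: [0.4574, 0.2185, 0.1425]
tool_rot: [-1.908, -2.496, 0.007]
contact_force: [-0.0, 0.9, -5.4]
opening: 0.0149
t: 9.65
tool_pos: [0.4571, 0.2195, 0.1425]
tool_rot: [-1.908, -2.496, 0.007]
contact_force: [-0.1, 0.2, -5.3]
opening: 0.0149
```

```bash
python3 -m jog '[[0.1,0,0,0,0,0,255],[0.1,0,0,0,0,0,255],[0.1,0,0,0,0,0,255]]'
python3 -m jog '[[0.1,0,0,0,0,0,255],[0.1,0,0,0,0,0,255],[0.1,0,0,0,0,0,255]]'
python3 -m jog '[[0.1,0,0,0,0,0,255],[0.1,0,0,0,0,0,255],[0.1,0,0,0,0,0,255]]'
```

```text
t: 9.9
tool_pos: [0.4568, 0.2205, 0.1424]
tool_rot: [-1.908, -2.496, 0.007]
contact_force: [0.2, 0.8, -5.6]
opening: 0.0151
t: 10.15
tool_pos: [0.4567, 0.2211, 0.1426]
tool_rot: [1.907, 2.495, -0.008]
contact_force: [0.8, -2.3, -4.6]
opening: 0.0151
t: 10.4
tool_pos: [0.4567, 0.2214, 0.1429]
tool_rot: [1.906, 2.494, -0.01]
contact_force: [0.4, -4.9, -3.0]
opening: 0.0153
```

```bash
python3 -m jog '[[-0.15,0,0,0,0,0,255],[-0.15,0,0,0,0,0,255],[-0.15,0,0,0,0,0,255]]'
python3 - <<'E'
from h import *
o=get_obs();print(o['tool_pos'],o['wrist_torque'])
delta([.4568,.2199,.1425],np.radians(15))
E
```

```text
t: 10.65
tool_pos: [0.4569, 0.2203, 0.1427]
tool_rot: [1.907, 2.495, -0.009]
contact_force: [-0.5, -1.1, -5.8]
opening: 0.0149
[0.45689551 0.22031082 0.14268887] [ 0.0092077  -0.00689653 -0.0202396 ]
shift cm [-0.04 -0.02  0.02] turn [-0.004  0.004  0.004]
```

```bash
python3 -m jog '[[-0.04,-0.02,0,0,0,0.003,255],[-0.04,-0.02,0.1,0,0,0.003,255],[-0.04,-0.02,0.2,0,0,0.003,255],[-0.04,-0.02,0.2,0,0,0.003,255]]'
python3 -m jog '[[0,0,0.1,0,0,0,255],[0,0,0.1,0,0,0,255],[0,0,0.1,0,0,0,255]]'
python3 -m jog '[[0,0,0.1,0,0,0,255],[0,0,0.1,0,0,0,255],[0,0,0.1,0,0,0,255]]'
```

```text
t: 10.98
tool_pos: [0.4565, 0.2199, 0.1403]
tool_rot: [1.911, 2.493, -0.01]
contact_force: [-0.1, -0.3, -5.8]
opening: 0.015
t: 11.23
tool_pos: [0.4564, 0.2199, 0.1391]
tool_rot: [1.911, 2.493, -0.01]
contact_force: [-0.3, -0.8, -5.6]
opening: 0.0152
t: 11.48
tool_pos: [0.4564, 0.2199, 0.138]
tool_rot: [1.911, 2.493, -0.01]
contact_force: [-0.3, 0.6, -4.9]
opening: 0.0147
```

```bash
python3 -m jog '[[0,0,0.1,0,0,0,255],[0,0,0.1,0,0,0,255],[0,0,0.1,0,0,0,255]]'
python3 -m jog '[[0,0,0.1,0,0,0,255],[0,0,0.1,0,0,0,255],[0,0,0.1,0,0,0,255]]'
```

```text
t: 11.73
tool_pos: [0.4563, 0.2198, 0.1369]
tool_rot: [1.912, 2.493, -0.011]
contact_force: [-0.6, 0.4, -5.3]
opening: 0.0152
t: 11.98
tool_pos: [0.4562, 0.2198, 0.1358]
tool_rot: [-1.912, -2.493, 0.011]
contact_force: [0.2, 0.0, -5.7]
opening: 0.015
```

```bash
python3 -m jog '[[0,0,0.1,0,0,0,255],[0,0,0.2,0,0,0,255],[0,0,0.2,0,0,0,255]]'
python3 -m jog '[[0,0,0.1,0,0,0,255],[0,0,0.1,0,0,0,255],[0,0,0.1,0,0,0,255]]'
python3 -m jog '[[0,0,0.1,0,0,0,255],[0,0,0.1,0,0,0,255],[0,0,0.1,0,0,0,255]]'
```

```text
t: 12.23
tool_pos: [0.456, 0.2198, 0.1335]
tool_rot: [-1.911, -2.493, 0.012]
contact_force: [0.8, -0.7, -5.8]
opening: 0.0149
t: 12.48
tool_pos: [0.4559, 0.2197, 0.1323]
tool_rot: [-1.911, -2.493, 0.012]
contact_force: [0.2, 0.4, -5.1]
opening: 0.015
t: 12.73
tool_pos: [0.4559, 0.2197, 0.1313]
tool_rot: [-1.911, -2.493, 0.012]
contact_force: [0.4, 0.2, -5.1]
opening: 0.0147
```

```bash
python3 -m jog '[[0,0,0.1,0,0,0,255],[0,0,0.1,0,0,0,255],[0,0,0.1,0,0,0,255]]'
python3 -m jog '[[0,0,0.05,0,0,0,255],[0,0,0.05,0,0,0,255],[0,0,0.05,0,0,0,255]]'
python3 - <<'E'
from h import *
R=Ro.from_rotvec(get_obs()['tool_rot']).as_matrix();print(R.round(4)[:,2], get_obs()['wrist_torque'])
E
```

```text
t: 12.98
tool_pos: [0.4562, 0.2197, 0.1308]
tool_rot: [-1.912, -2.493, 0.012]
contact_force: [0.1, -2.1, -2.0]
opening: 0.0153
t: 13.23
tool_pos: [0.4563, 0.2196, 0.1307]
tool_rot: [1.911, 2.493, -0.011]
contact_force: [-3.1, -1.0, -0.2]
opening: 0.015
[-0.0043 -0.0058 -1.    ] [-0.0764312   0.22420552  0.07673324]
```

The tray touched down at z=0.1307; 0.1305 was predicted for fully seated. Releasing it and rising.

```bash
python3 -m jog '[[0,0,0,0,0,0,200],[0,0,0,0,0,0,150],[0,0,0,0,0,0,100],[0,0,0,0,0,0,50],[0,0,0,0,0,0,50],[0,0,0,0,0,0,50]]'
python3 -m jog '[[0,0,-1,0,0,0,50],[0,0,-3,0,0,0,50],[0,0,-6,0,0,0,50],[0,0,-9,0,0,0,50],[0,0,-11,0,0,0,50],[0,0,-11,0,0,0,50]]'
python3 - <<'E'
from h import *
save('side','d4',(240,100,373,200),3);save('scene','s4',(340,215,473,345),3)
a=cv2.imread('pics/d4.png');b=cv2.imread('pics/s4.png')
a=cv2.copyMakeBorder(a,0,b.shape[0]-a.shape[0],0,0,cv2.BORDER_CONSTANT);cv2.imwrite('pics/z4.png',np.hstack([b,a]))
E
```

```text
t: 13.73
tool_pos: [0.4565, 0.2197, 0.1309]
tool_rot: [1.911, 2.493, -0.011]
contact_force: [-0.5, 0.1, 0.1]
opening: 0.0686
t: 14.23
tool_pos: [0.4596, 0.2213, 0.248]
tool_rot: [1.907, 2.488, 0.003]
contact_force: [-0.0, -0.7, 1.8]
opening: 0.0687
```

View pics/z4.png

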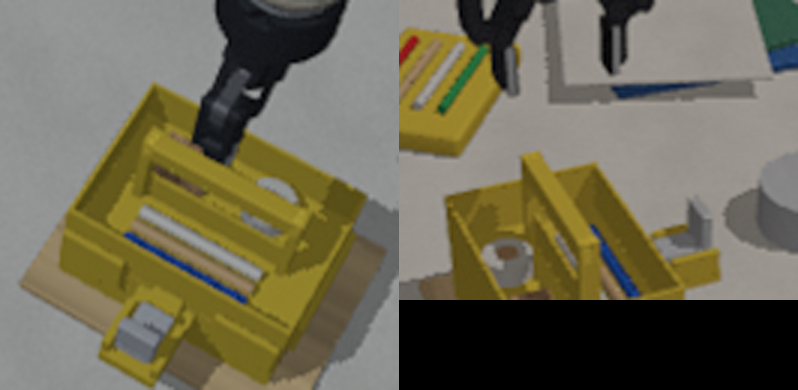

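The tray sits level with its walls inside the lips, and the ledge is in the gap facing the bolt. Next is the bolt tab; I'll work out the approach and its clearance to the bottle.

```bash
python3 - <<'E'
from h import *
c=calibration('scene');s=calibration('side')
print('bottle',onz(s,451,268,0),onz(c,240,325,0),'tumbler',onz(s,397,272,0),'tin',onz(c,381,415,.045))
t=np.radians(15);ex=np.array([np.cos(t),np.sin(t)]);C=np.array([.4566,.2197])
for d,z in((.16,.2),(.16,.092)): print(C+d*ex);delta([*(C+d*ex),z],t)
E
```

```text
bottle [7.81853012e-01 1.40229967e-03 1.11022302e-16] [ 7.77508069e-01  3.75305921e-03 -2.22044605e-16] tumbler [0.65995113 0.00483883 0.        ] tin [0.69436109 0.36864452 0.045     ]
[0.61114813 0.26111105]
shift cm [-0.05 15.91  4.21] turn [-0.002  0.004  0.001]
[0.61114813 0.26111105]
shift cm [-1.000e-02  1.593e+01  1.501e+01] turn [-0.002  0.004  0.001]
```

```bash
python3 -m jog '[[0,2.5,0,0,0,0,255],[0,5.5,0,0,0,0,255],[0,8.5,0,0,0,0,255],[0,11.5,0,0,0,0,255],[0,14,1,0,0,0,255],[0,15.9,2.5,0,0,0,255],[0,15.9,5,0,0,0,255],[0,15.9,6,0,0,0,255]]' 40
python3 -m jog '[[0,0,0,0,0,0,255],[0,0,0,0,0,0,255],[0,0,0,0,0,0,255]]'
python3 - <<'E'
from h import *
delta([.6111,.2611,.092],np.radians(15))
E
```

```text
t: 15.0
tool_pos: [0.6091, 0.2608, 0.1759]
tool_rot: [-1.91, -2.49, 0.018]
contact_force: [-1.1, 0.1, -0.8]
opening: -0.0
t: 15.25
tool_pos: [0.6085, 0.2607, 0.1759]
tool_rot: [-1.909, -2.49, 0.019]
contact_force: [0.6, 0.1, 0.3]
opening: -0.0
shift cm [0.01 0.36 8.38] turn [-0.012  0.005  0.001]
```

```bash
python3 -m jog '[[0,0.36,2,-0.012,0.005,0,255],[0,0.36,4,-0.012,0.005,0,255],[0,0.36,6,-0.012,0.005,0,255],[0,0.36,7.5,-0.012,0.005,0,255],[0,0.36,8.4,-0.012,0.005,0,255],[0,0.36,8.4,-0.012,0.005,0,255],[0,0.36,8.4,-0.012,0.005,0,255]]'
python3 -m jog '[[0,-0.5,0,0,0,0,255],[0,-1,0,0,0,0,255],[0,-1.5,0,0,0,0,255],[0,-1.5,0,0,0,0,255],[0,-1.5,0,0,0,0,255]]'
python3 - <<'E'
from h import *
save('side','d5',(300,110,400,210),6)
E
```

```text
t: 15.83
tool_pos: [0.6114, 0.2611, 0.0925]
tool_rot: [1.912, 2.493, 0.001]
contact_force: [0.5, -0.1, 0.7]
opening: 0.0005
t: 16.25
tool_pos: [0.5967, 0.2572, 0.0931]
tool_rot: [1.911, 2.493, 0.002]
contact_force: [0.2, -0.3, -0.4]
opening: -0.0001
```

View pics/d5.png

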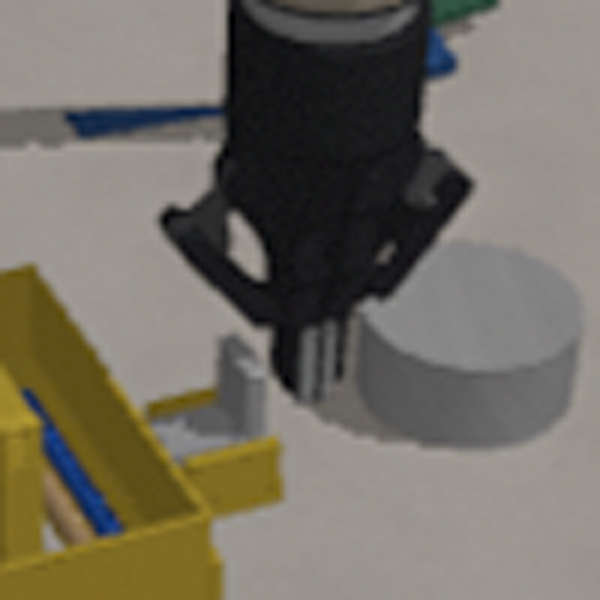

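The closed fingers stand just outside the tab, about 5 mm off at pixel (280,370) in the crop, and the tray is seated. Pushing in small steps.

```bash
for i in 1; do python3 -m jog '[[0,-0.1,0,0,0,0,255],[0,-0.2,0,0,0,0,255],[0,-0.3,0,0,0,0,255],[0,-0.4,0,0,0,0,255],[0,-0.4,0,0,0,0,255]]'
python3 -m jog '[[0,-0.1,0,0,0,0,255],[0,-0.2,0,0,0,0,255],[0,-0.3,0,0,0,0,255],[0,-0.3,0,0,0,0,255]]'
python3 -m jog '[[0,-0.1,0,0,0,0,255],[0,-0.2,0,0,0,0,255],[0,-0.3,0,0,0,0,255],[0,-0.3,0,0,0,0,255]]'
python3 -m jog '[[0,-0.1,0,0,0,0,255],[0,-0.2,0,0,0,0,255],[0,-0.3,0,0,0,0,255],[0,-0.3,0,0,0,0,255]]'; done
```

```text
t: 16.72
tool_pos: [0.5929, 0.2562, 0.0928]
tool_rot: [1.911, 2.493, 0.002]
contact_force: [0.5, 0.1, -0.3]
opening: -0.0004
t: 17.05
tool_pos: [0.5897, 0.2554, 0.0927]
tool_rot: [1.911, 2.493, 0.002]
contact_force: [-0.6, 0.6, 0.7]
opening: 0.0001
t: 17.38
tool_pos: [0.5869, 0.2546, 0.0928]
tool_rot: [1.911, 2.493, 0.003]
contact_force: [0.6, 1.0, -0.5]
opening: 0.0
t: 17.72
tool_pos: [0.5839, 0.2537, 0.0928]
tool_rot: [1.911, 2.493, 0.002]
contact_force: [1.3, 0.7, 0.6]
opening: -0.0003
```

```bash
python3 -m jog '[[0,-0.1,0,0,0,0,255],[0,-0.2,0,0,0,0,255],[0,-0.3,0,0,0,0,255],[0,-0.3,0,0,0,0,255]]'
python3 -m jog '[[0,-0.1,0,0,0,0,255],[0,-0.2,0,0,0,0,255],[0,-0.3,0,0,0,0,255],[0,-0.3,0,0,0,0,255]]'
python3 -m jog '[[0,-0.1,0,0,0,0,255],[0,-0.2,0,0,0,0,255],[0,-0.2,0,0,0,0,255]]'
```

```text
t: 18.05
tool_pos: [0.5808, 0.2529, 0.0928]
tool_rot: [1.911, 2.493, 0.002]
contact_force: [0.8, 0.2, 0.0]
opening: 0.0001
t: 18.38
tool_pos: [0.5777, 0.252, 0.0928]
tool_rot: [1.911, 2.493, 0.002]
contact_force: [0.8, 1.0, -0.5]
opening: 0.0
t: 18.63
tool_pos: [0.5756, 0.2515, 0.0928]
tool_rot: [1.911, 2.493, 0.001]
contact_force: [1.0, 0.4, -0.2]
opening: -0.0004
```

```bash
python3 -m jog '[[0,-0.1,0,0,0,0,255],[0,-0.2,0,0,0,0,255],[0,-0.2,0,0,0,0,255]]'
python3 -m jog '[[0,-0.1,0,0,0,0,255],[0,-0.2,0,0,0,0,255],[0,-0.2,0,0,0,0,255]]'
python3 -m jog '[[0,-0.1,0,0,0,0,255],[0,-0.1,0,0,0,0,255],[0,-0.1,0,0,0,0,255]]'
```

```text
t: 18.88
tool_pos: [0.5734, 0.2509, 0.0928]
tool_rot: [1.911, 2.493, 0.001]
contact_force: [0.6, -0.3, -0.6]
opening: 0.0003
t: 19.13
tool_pos: [0.5727, 0.2507, 0.0931]
tool_rot: [1.91, 2.491, 0.006]
contact_force: [6.6, 3.0, -3.7]
opening: -0.0002
t: 19.38
tool_pos: [0.5728, 0.2507, 0.0931]
tool_rot: [1.909, 2.49, 0.01]
contact_force: [5.6, 2.4, -3.1]
opening: -0.0004
```

The stop came at 7 N. Backing off and looking.

```bash
python3 -m jog '[[0,0.5,0,0,0,0,255],[0,1.5,0,0,0,0,255],[0,3,0,0,0,0,255],[0,4,-3,0,0,0,255],[0,4,-6,0,0,0,255],[0,4,-10,0,0,0,255],[0,4,-12,0,0,0,255],[0,4,-12,0,0,0,255]]'
python3 - <<'E'
from h import *
save('side','d6',(300,110,400,210),4);save('scene','s6',(340,235,440,335),4)
cv2.imwrite('pics/z6.png',np.hstack([cv2.imread('pics/s6.png'),cv2.imread('pics/d6.png')]))
s=calibration('side');c=calibration('scene')
t=np.radians(15);ex=np.array([np.cos(t),np.sin(t)]);ey=np.array([-ex[1],ex[0]]);C=np.array([.4566,.2197])
for d in(.123,.107):
  print(d,[((proj(s,[*(C+d*ex+k*ey),.11])-[300,110])*4+[400,0]).round(0) for k in(-.015,.015)],[((proj(c,[*(C+d*ex+k*ey),.11])-[340,235])*4).round(0) for k in(-.015,.015)])
E
```

```text
t: 20.05
tool_pos: [0.614, 0.2619, 0.2215]
tool_rot: [1.905, 2.484, 0.025]
contact_force: [0.4, -0.7, 1.4]
opening: -0.0003
0.123 [array([580., 246.]), array([559., 218.])] [array([151., 349.]), array([201., 378.])]
0.107 [array([555., 251.]), array([534., 224.])] [array([166., 326.]), array([216., 354.])]
```

View pics/z6.png

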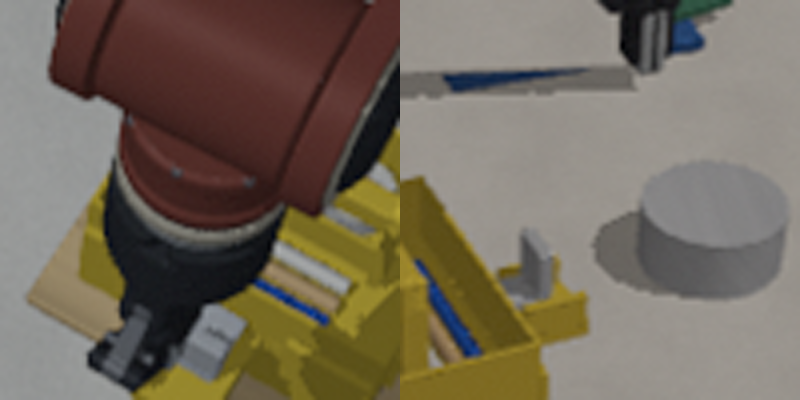

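```bash
python3 - <<'E'
from h import *
a=cv2.imread('pics/full_d4.png');b=cv2.imread('pics/full_d6.png')
# tab in open picture: predicted outer top corner
s=calibration('side');t=np.radians(15);ex=np.array([np.cos(t),np.sin(t)]);C=np.array([.4566,.2197])
p=[proj(s,[*(C+d*ex),.1]) for d in(.118,.102)];print('predicted shift',p[1]-p[0])
x,y=np.round(p[0]).astype(int)
S=6
up=lambda im:cv2.resize(im,None,fx=S,fy=S,interpolation=cv2.INTER_CUBIC)
T=up(a[y-9:y+8,x-5:x+6]);W=up(b[y-14:y+14,x-17:x+13])
r=cv2.matchTemplate(W,T,cv2.TM_CCOEFF_NORMED);_,m,_,l=cv2.minMaxLoc(r);print('measured',(l[0]/S-12),(l[1]/S-5),m)
E
```

```text
predicted shift [-6.12646111  1.4744437 ]
measured -6.0 1.5 0.9112608432769775
```

```bash
python3 - <<'E'
from station import *
print(finish_job())
E
```

```text
the job is handed in; nothing more can be done
None
```

The yellow tray is stacked on the lower tray with its ledge on the bolt's side, the bolt is pushed home, and I've handed the job in at about 20 s of the 61 s allowed.

- **Placing:** I found the place by touching the +x and +y lips with about 5–6 N, backed off about 1 mm, and lowered the tray. The lugs went in without resistance.
- **Seating:** The gripper touched down at z = 0.1307 m, against 0.1305 m predicted for fully seated. Lugs still riding on the rim would have given about 0.1395 m. After release, the pictures showed the tray level with its ledge in the gap.
- **Bolt:** It stopped firmly at about 8 N, and a further push did not move it. In the side camera the tab had moved 6.0 pixels sideways, against 6.1 expected for the full 16 mm. That puts it home to within about half a millimetre.
- **Not fully checked:** The side and scene cameras disagreed by up to about 7 mm on the lower tray's y position, and touching the lip settled it. I did not measure the bystanders again, but I saw no sign that anything touched them.

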